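Latch the specimen carrier into its dock

ROBOT

A 6-joint arm with a two-finger parallel gripper is mounted at the origin on a cart in front of the work surface, level with it; the furniture and walls round the work are solid. World frame = base frame: x ahead of the robot, y to its left, z up, the work surface at z = 0. Lengths are in m, angles in rad, forces in N, time in s.
With the tool pointing down it reaches from about 0.225 to 0.875 m from the base axis. Payload 3.4 kg.
Tool frame: the origin (TCP) lies at the very end of the fingers, on their centre line; the grasp point (between the pads) lies 19 mm behind it (manip.hold_point_z is the distance from the TCP to the grasp point, in m); z points along the fingers, x is the direction in which the jaws open and shut, and the axes are right-handed (so a half turn about z gives the same grasp; the last joint's range is limited). The gripper opens to 85 mm and grips with 20 to 120 N. Pads are 22 mm wide; open, the fingers measure 114 mm over their backs; the gripper's body (76 mm by 85 mm) begins 54 mm behind the grasp point. The pads swing forward as they close: fully open they stand 13 mm farther back than shut.
Start: joints at [-0.121, 0.276, 1.505, -0, 1.361, -0.121], TCP at [0.575, -0, 0.231] pointing down, gripper open.
Joint ranges: [-2.89, 2.89], [-0.75, 2.08], [0.22, 2.7], [-1.18, 4.32], [0.11, 2.71], [-2.7, 2.7]. Speed limits (rad/s): [2.57, 2.57, 3.14, 3.14, 3.14, 3.14].

INTERFACE

Orientations are given as a unit quaternion [w, x, y, z].
In Python, from rig import telemetry, cams, manip, finder gives the robot as it stands. The module is installed in compiled form; this text tells all that it offers.
- The arm moves only by the tool carry_out, never from a script. Its argument "rows" is a list that holds one entry, the list of rows, each a list of 5 numbers: the gripper's target within -1 to 1 (fully open at 1, half-way at 0, shut at -1), then the shift along the world's x, y, z in cm, then the turn about the world's z in rad. A call has 1 to 12 rows; each row shifts and turns the commanded pose from where the row before left it; what a row does not reach is not made up. A row lasts 1/10 s, in which the tool goes at most 50 mm and 8.59 degrees, less where a joint would pass 70% of its speed; a pose out of reach is approached as far as the arm can. A call with a gripper value outside its range is refused whole. The fingers move at their own pace and stop on an object; "force" is the grip in N (left out, the last holds). Time passes only in rows, so rows that do not move let the fingers close. It gives the time, the measured TCP pose, the force and the opening at its end, in the units of the state.
- telemetry.get_state(): the state, without advancing time (a new reading comes with each control period).
- cams.get_image(name): name is "scene" or "side" or "wrist"; returns a dict with "image" (480x640x3 uint8, red, green, blue), "camera_matrix" (3x3 intrinsics, pixels), "eye" and "attitude" of the camera in the world. Camera axes: x right, y down, z forward; pixel columns grow to the right and rows downward; lengths in m; the calibration is good to about 2 mm. A picture is of the moment at which its call begins. There is no depth.
- manip.sign_off(): hands the job in, once; it reports no verdict.
Trained networks look in a picture, given as the dict that the camera call returned (one of the last four; its "shot" number tells which), for a name from the list of things; names that differ only in an ending like _2 or _b are one class to them, and where a whole thing is asked for, a point or a joint stands for the part that bears it (a point fixed in the world has none). Each returns a list of dicts, best first, with "confidence" (0 to 1); they miss things now and then, are a little off and sometimes report something else, mostly with a low value. They report only what shows in the picture. A call takes as long as a camera call.
- finder.boxes_of(picture, thing): "xy" ([column, row] in pixels, amid what is visible of it).
The state is a dict: "clock": time; "qpos": joint angles; "qd": joint speeds; "effort": joint torques, N m; "position": TCP position; "ee_rot": TCP orientation; "contact_force": force on the tool from outside, world axes, zero at the start; "moment": the same for the moment, N m; "width": finger opening in m.
Only numpy, scipy, OpenCV 4.12 (cv2) and the standard library are available. Lean on these libraries where they do the work, as an engineer would, in place of code of your own. Each camera call takes 0.05 s, during which the arm holds its last target.

TASK

The blue specimen carrier lies askew on the white loading board, in front of the dock. Without lifting it, line it up and push it nose first between the two rails, gently but firmly (never harder than about 40 N), until the orange spring catch is pushed aside and snaps back behind the carrier's shoulder so that the dock holds it in against its spring plunger. Then let go, and leave the pots, jar and tape around the dock where they stand.

Things in the scene. Friction and masses are not known exactly. Their poses are not given: they have to be found in the camera images.
- dock: Dock fixed to the table: white board 12 mm thick with two low aluminium rails and a stop block behind them. Origin: underside of the board, on the channel's centre line, at the near end of the straight rails; +x points into the dock along the channel, +z up. The loading part of the board reaches from x = -200 mm to 0 and is 220 mm wide. Rails and flares lie within 75 mm of the centre line.
- dock_mouth (a point): On the board's top above the dock's origin, axes as the dock's. Channel 83 mm wide; left rail from x = 0 to 62 mm, right one to 30 mm, with lips, 22 mm high above the board. Before each rail a flare 13 mm high opens outwards at 28 degrees: at its near end, x = -26 mm, it is 13 mm farther out than the rail, so a square carrier within 10 mm of centre is led in.
- dock_latch_mid (a point): On the centre line 82.5 mm in from the mouth. Stop block (grey and black, 50 mm high), side arm with the orange catch (right of the channel) and plunger are fixed as one unit, at a depth that differs each time and is not reported: the nose of a latched carrier stands within 13 mm before or behind this point. 4 mm beyond its latched place the carrier meets the solid block.
- carrier: Blue slick plastic plate, 100 mm long (x, nose at +x), 80 mm wide (y), 16 mm high, 110 to 230 g; four round amber mounts flush in its top, a white bar across the nose end. Origin: centre of its underside, which lies on the board; +z up. Starts in front of the flares, up to 45 mm off the centre line and turned up to 0.4 rad. Slides on the board with under 1 N; a push of 5 to 15 N passes the catch.
- carrier_nose (a point): Middle of the nose edge, at the underside, 50 mm ahead of the carrier's origin; axes as the carrier's. The front corners are cut off at 45 degrees by 6 mm. In the right (-y) edge is a notch 6 mm deep, 16 to 38 mm behind the nose, into which the catch snaps. Latched, the tail end stands 5 to 30 mm before the near end of the rails, so it can be pushed from behind all the way.
- catch (a joint): Travel of the orange spring catch (m): 0 = sprung out, its tooth reaching 4.5 mm over the edge of a centred carrier; grows to 0.003 to 0.005 as the carrier's front pushes it aside by its ramp, over the last 30 mm of the way, and jumps back to 0 when the carrier is home. Spring 4 to 7 N.
- ejector (a joint): Travel of the brass spring plunger in the middle of the stop block (m): 0 = fully out; the carrier meets it 14 mm before home; 0.014 = carrier latched, 0.018 = carrier against the solid block. A carrier let go before the catch snaps is pushed back by it. Spring 1.5 N when out, 4.3 N when latched.
- clip_jar: Clear clip-top jar, 78 x 70 x 119 mm, standing right of the dock; origin: centre of its underside. Leave it.
- tape_roll: Roll of tape, 62 mm across, 48 mm high, standing at the right near edge; origin: centre of its underside. Leave it.
- pill_pot_1: White lidded pot, 32 mm across, 62 mm high, left of the dock; origin: centre of its underside. Leave it.
- pill_pot_3: Cream pot with white lid, 38 mm across, 58 mm high, left of the dock; origin: centre of its underside. Leave it.

How it is judged:
On the way, in this order (a step that is already met when the one before it is completed fails the run):
1. the carrier's nose stands between the rails, the carrier square to them (x of carrier_nose in the frame of dock above 0.015 m and y of carrier_nose in the frame of dock between -0.006 and 0.006 m and angle between the x axis of carrier and the x axis of dock, either way round below 0.15 rad), for 0.05 s.
2. the catch has been pushed aside (value of joint catch above 0.0015 m), for 0.02 s.
At the end, for the whole second after the job is handed in: the catch is sprung back (within 1.5 mm of fully out), the plunger is held in at least 10 mm by the carrier, and the carrier lies flat, at rest and square (0.06 rad, nose within 5 mm of the centre line) in the channel (value of joint catch below 0.0015 m and value of joint ejector above 0.01 m and x of carrier_nose in the frame of dock above 0.06 m and y of carrier_nose in the frame of dock between -0.005 and 0.005 m and angle between the x axis of carrier and the x axis of dock, either way round below 0.06 rad and z of carrier in the frame of dock below 0.015 m and linear speed of carrier below 0.01 m/s); the robot touches nothing.
It fails at once if the carrier is lifted off the board by more than 9 mm (z of carrier in the frame of dock above 0.021 m).
It fails at once if the carrier is pushed harder than 45 N (contact force between the arm and carrier above 45 N).
It fails at once if the fingers push the carrier harder than 45 N (contact force between the fingers and carrier above 45 N).
It fails at once if a pot, the jar or the tape is moved by more than 2 cm (distance of any of clip_jar, tape_roll, pill_pot_1, pill_pot_3 from where it was at the start of the episode above 0.02 m).
It also fails if it takes over 72 s, if anything falls off the work surface, if the arm or the gripper's body presses on something with over 40 N, if the wrist force passes 120 N, or if a joint passes its speed limit or range.

## Working session

There is one attempt and no reset: what is moved stays moved. The work goes in short steps, Python scripts to look and compute and a tool call to move; the robot and the scene stay as the last step left them, time stands still between calls to the robot, and variables do not carry over. Pictures are saved under pics/ and viewed, and the job is handed in when it is done.

Besides the shell and the picture viewer there is one more tool, called after "Call:" in YAML: its name, and indented under it one key for each argument. carry_out: Moves the arm, as the interface text tells. Its arguments: {"type":"object","properties":{"rows":{"type":"array","items":{"type":"array","items":{"type":"array","items":{"type":"number"}}}},"force":{"type":"number"}},"required":["rows"]}

```bash
mkdir -p pics
python3 - <<'E'
from rig import telemetry, cams, manip, finder
import cv2, numpy as np
s=telemetry.get_state(); print(s)
for n in ["scene","side","wrist"]:
    p=cams.get_image(n); cv2.imwrite(f"pics/a_{n}.png",p["image"][:,:,::-1])
    print(n,p["camera_matrix"].tolist(),p["eye"],p["attitude"],p["shot"])
    for t in ["carrier","carrier_nose","dock","dock_mouth","catch","ejector"]:
        try: print(t,[(np.round(b["xy"],1).tolist(),round(b["confidence"],2)) for b in finder.boxes_of(p,t)[:3]])
        except Exception as e: print(t,e)
E
```

```text
{'clock': 0.0, 'qpos': array([-1.21023334e-01,  2.76591998e-01,  1.50615209e+00,  9.49790852e-06,
        1.36070292e+00, -1.20992890e-01]), 'qd': array([ 0.00079938,  0.00050425, -0.00201306,  0.00044666,  0.00148204,
        0.00227516]), 'effort': array([ 6.20495921e-04, -4.16768074e+01, -2.45808578e+01, -1.52056768e-04,
        1.11346930e-02,  1.69860516e-05]), 'position': array([5.74460721e-01, 5.01905168e-05, 2.30433873e-01]), 'ee_rot': array([-1.16532352e-04,  9.99999570e-01, -1.62166856e-05, -9.19839481e-04]), 'contact_force': array([-0.84106285,  0.0942457 , -0.73439739]), 'moment': array([-0.00248274, -0.04150512, -0.01309958]), 'width': 0.08546339573455984}
scene [[502.12606969604667, 0.0, 320.90791003763104], [0.0, 502.12606969604667, 230.4997876704593], [0.0, 0.0, 1.0]] [-0.10019862 -1.06851515  0.65778092] [-0.48014007  0.81607783 -0.28107353  0.15646138] 1
carrier [([323.6, 251.4], 0.93)]
carrier_nose [([324.4, 249.4], 0.81)]
dock [([345.8, 257.4], 0.56)]
dock_mouth [([346.6, 258.9], 0.58)]
catch [([394.2, 243.3], 0.59)]
ejector [([392.3, 291.9], 0.52)]
side [[523.2904275028485, 0.0, 314.6990336046254], [0.0, 523.2904275028485, 239.91475086896747], [0.0, 0.0, 1.0]] [-0.00859449 -1.04385274  0.54910612] [-0.5017507   0.81500919 -0.24251514  0.15872196] 2
carrier [([312.5, 258.8], 0.73)]
carrier_nose [([310.9, 258.6], 0.7)]
dock [([341.5, 272.0], 0.81)]
dock_mouth [([334.9, 269.4], 0.93)]
catch [([393.7, 256.2], 0.5)]
ejector [([391.4, 248.5], 0.57)]
wrist [[343.7262938497765, 0.0, 311.250437722408], [0.0, 343.7262938497765, 241.50856934473458], [0.0, 0.0, 1.0]] [0.57462923 0.06856048 0.37394747] [ 1.37306338e-01  9.90528468e-01  2.28092422e-04 -5.21556616e-04] 3
carrier [([274.8, 384.7], 0.92)]
carrier_nose [([276.5, 385.6], 0.9)]
dock [([303.9, 369.6], 0.63)]
dock_mouth [([305.9, 364.1], 0.74)]
catch []
ejector []
```

View pics/a_scene.png

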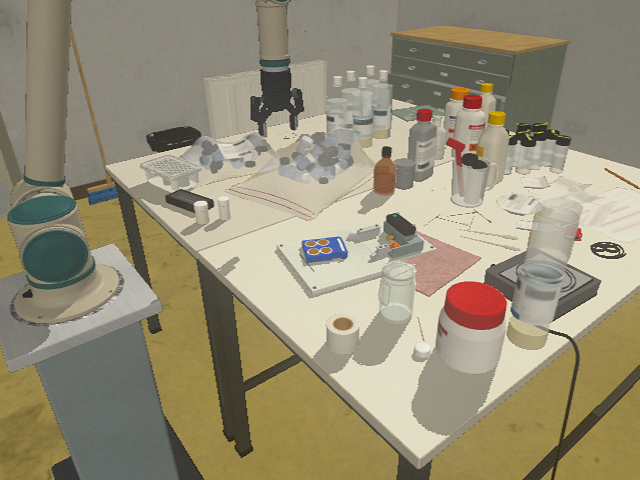

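View pics/a_wrist.png

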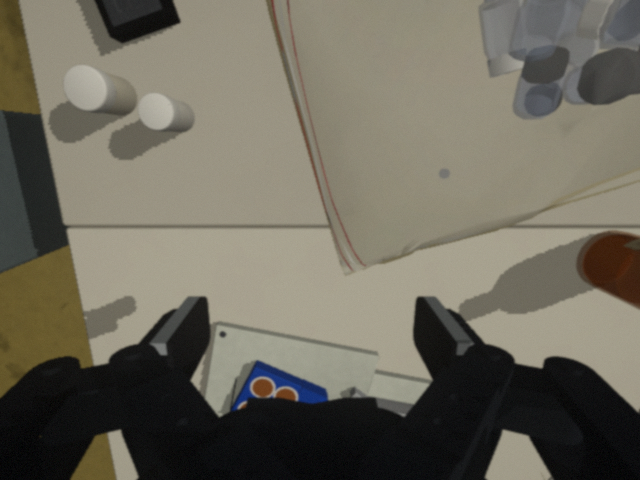

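View pics/a_side.png

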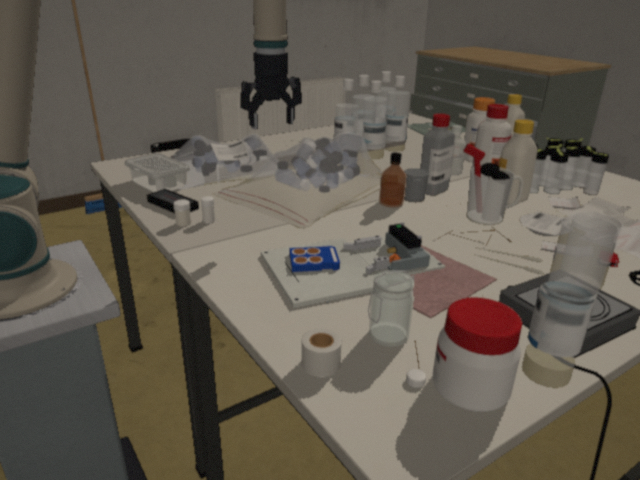

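The board with the carrier on it lies partly behind the gripper in the wrist view (carrier at about (275,385)). In the scene view the carrier is at (324,250) and the catch at about (394,243). I'll work out rough positions, then move the wrist camera over them.

```bash
cat > h.py <<'E'
import numpy as np, cv2
from scipy.spatial.transform import Rotation as R
def rot(p):
    q=np.array(p["attitude"]); return R.from_quat([q[1],q[2],q[3],q[0]]).as_matrix()
def ray(p,uv):
    K=p["camera_matrix"]; d=np.linalg.inv(K)@np.array([uv[0],uv[1],1.]); return rot(p)@d
def on(p,uv,z):
    d=ray(p,uv); e=np.array(p["eye"]); return e+d*(z-e[2])/d[2]
def proj(p,X):
    X=np.atleast_2d(X); c=(X-np.array(p["eye"]))@rot(p); u=c@np.array(p["camera_matrix"]).T
    return u[:,:2]/u[:,2:]
E
python3 - <<'E'
from h import *
from rig import cams,finder
for n in ["scene","side"]:
    p=cams.get_image(n)
    cv2.imwrite(f"pics/b_{n}.png",cv2.resize(p["image"][180:360,230:470,::-1],None,fx=3,fy=3,interpolation=cv2.INTER_CUBIC))
    for t,z in [("carrier",.02),("dock",.012),("catch",.03),("clip_jar",.06),("tape_roll",.024),("pill_pot_1",.03),("pill_pot_3",.03)]:
        print(n,t,[(np.round(b["xy"]).tolist(),np.round(on(p,b["xy"],z),3).tolist(),round(b["confidence"],2)) for b in finder.boxes_of(p,t)[:3]])
E
```

```text
scene carrier [([325.0, 250.0], [0.53, -0.247, 0.02], 0.58)]
scene dock [([346.0, 258.0], [0.555, -0.296, 0.012], 0.92)]
scene catch []
scene clip_jar [([395.0, 293.0], [0.5, -0.513, 0.06], 0.6)]
scene tape_roll [([342.0, 331.0], [0.373, -0.503, 0.024], 0.86)]
scene pill_pot_1 [([223.0, 209.0], [0.436, 0.092, 0.03], 0.69), ([204.0, 211.0], [0.387, 0.112, 0.03], 0.66), ([321.0, 250.0], [0.516, -0.252, 0.03], 0.45)]
scene pill_pot_3 [([223.0, 209.0], [0.436, 0.092, 0.03], 0.69), ([204.0, 211.0], [0.387, 0.112, 0.03], 0.66), ([321.0, 250.0], [0.516, -0.252, 0.03], 0.45)]
side carrier [([313.0, 262.0], [0.527, -0.247, 0.02], 0.76)]
side dock [([341.0, 272.0], [0.56, -0.302, 0.012], 0.68)]
side catch [([394.0, 259.0], [0.667, -0.343, 0.03], 0.57)]
side clip_jar [([389.0, 308.0], [0.506, -0.508, 0.06], 0.56), ([312.0, 257.0], [0.495, -0.292, 0.06], 0.31)]
side tape_roll [([321.0, 356.0], [0.366, -0.515, 0.024], 0.76)]
side pill_pot_1 [([184.0, 211.0], [0.388, 0.122, 0.03], 0.92), ([207.0, 206.0], [0.451, 0.122, 0.03], 0.73)]
side pill_pot_3 [([184.0, 211.0], [0.388, 0.122, 0.03], 0.92), ([207.0, 206.0], [0.451, 0.122, 0.03], 0.73)]
```

View pics/b_scene.png

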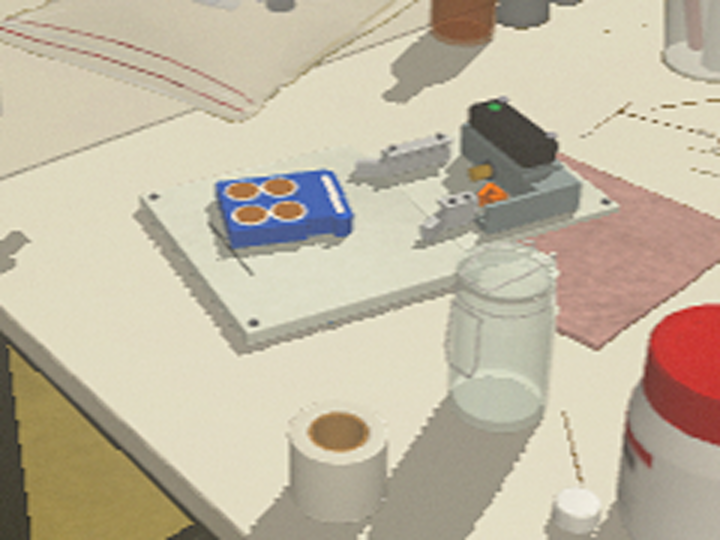

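The enlarged scene shows the carrier near the board's left end (its nose, with the white bar, points toward the dock and slightly right), the catch by the right rail, and the jar right of the dock. I'll move the camera over the board.

Call:
carry_out:
  rows:
    - [[1, 0, -4, 1, 0], [1, 0, -4, 1, 0], [1, 0, -4, 1, 0], [1, 0, -4, 1, 0], [1, 0, -4, 1, 0], [1, 0, -4, 0, 0], [1, 0, -3, 0, 0], [1, 0, 0, 0, 0], [1, 0, 0, 0, 0], [1, 0, 0, 0, 0]]

```text
clock: 2.85
position: [0.575, -0.269, 0.2813]
ee_rot: [-0.0, 1.0, 0.0, -0.0]
contact_force: [0.3, -0.4, 0.2]
width: 0.0854
```

Run:
```python
from h import *
from rig import cams,finder,telemetry
import pickle
p=cams.get_image("wrist"); pickle.dump(p,open("w1.pkl","wb"))
print(p["eye"],p["attitude"],telemetry.get_state()["position"])
cv2.imwrite("pics/c.png",p["image"][:,:,::-1])
for t in ["carrier","carrier_nose","dock_mouth","catch","dock"]:
    print(t,[(np.round(b["xy"]).tolist(),round(b["confidence"],2)) for b in finder.boxes_of(p,t)[:3]])
```

```text
[ 0.57457438 -0.20058426  0.42391665] [ 1.36853183e-01  9.90590993e-01  5.58287986e-04 -6.15774052e-04] [ 0.57508197 -0.26877679  0.28140071]
carrier [([275.0, 177.0], 0.67)]
carrier_nose [([278.0, 178.0], 0.58)]
dock_mouth [([322.0, 201.0], 0.74)]
catch [([389.0, 262.0], 0.62)]
dock [([320.0, 202.0], 0.59)]
```

View pics/c.png

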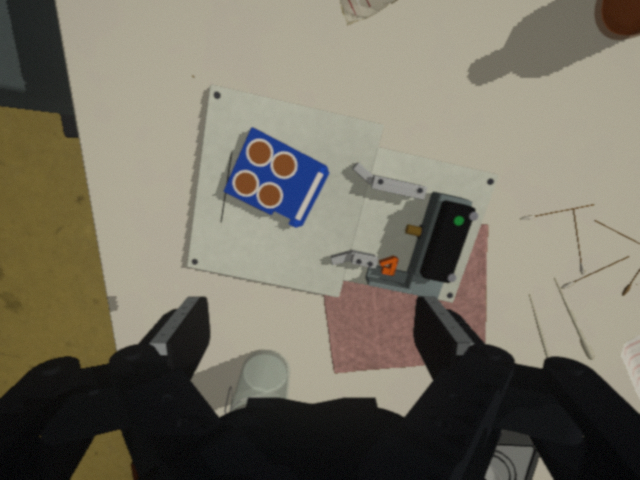

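Run:
```python
from h import *
import pickle
p=pickle.load(open("w1.pkl","rb")); im=p["image"]
cv2.imwrite("pics/d.png",cv2.resize(im[75:305,175:375,::-1],None,fx=3,fy=2.6,interpolation=cv2.INTER_CUBIC)[:598])
cv2.imwrite("pics/d2.png",cv2.resize(im[140:310,320:500,::-1],None,fx=3.5,fy=3.5,interpolation=cv2.INTER_CUBIC)[:598])
for n,uv in dict(TL=(211,86),TR=(383,123),BL=(183,268),BR=(340,297)).items(): print(n,on(p,uv,.012).round(4))
hsv=cv2.cvtColor(im,cv2.COLOR_RGB2HSV)
m=cv2.inRange(hsv,(105,120,60),(130,255,255)); m=cv2.morphologyEx(m,cv2.MORPH_CLOSE,np.ones((25,25),np.uint8))
cs,_=cv2.findContours(m,cv2.RETR_EXTERNAL,cv2.CHAIN_APPROX_NONE); c=max(cs,key=cv2.contourArea)
print(cv2.contourArea(c)); r=cv2.minAreaRect(c); print(r)
W=np.array([on(p,q,.028)[:2] for q in c[:,0]]).astype(np.float32)
print(cv2.minAreaRect(W*1000)); print(cv2.boxPoints(cv2.minAreaRect(W*1000)))
```

```text
TL [ 0.4632 -0.1383  0.012 ]
TR [ 0.6554 -0.1768  0.012 ]
BL [ 0.4108 -0.3519  0.012 ]
BR [ 0.6117 -0.3918  0.012 ]
5795.5
((275.60003662109375, 178.30001831054688), (88.99549865722656, 69.76531982421875), 26.56505012512207)
((534.2218017578125, -239.03195190429688), (78.7613525390625, 98.68977355957031), 63.093631744384766)
[[ 472.39755 -251.81934]
 [ 560.4039  -296.4798 ]
 [ 596.046   -226.24457]
 [ 508.03973 -181.5841 ]]
```

View pics/d.png

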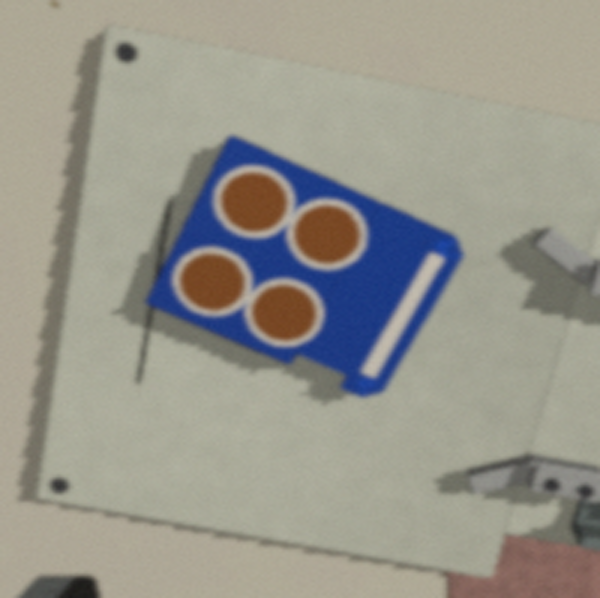

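View pics/d2.png

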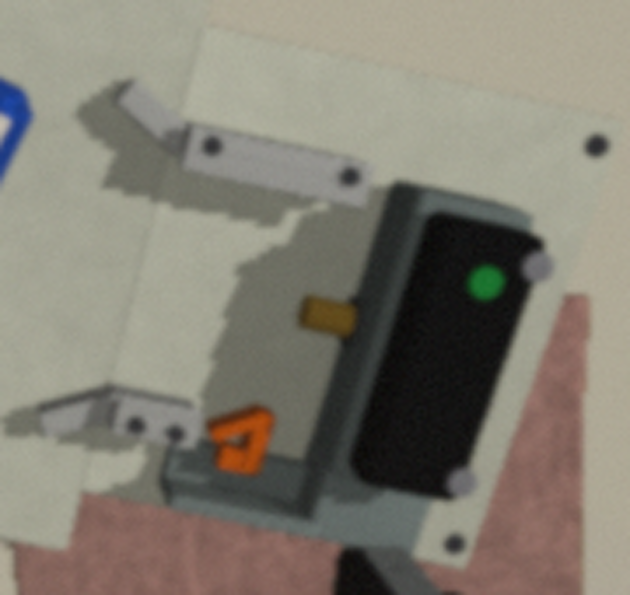

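Run:
```python
from h import *
import pickle
from scipy.optimize import least_squares
p=pickle.load(open("w1.pkl","rb")); im=p["image"]
d=lambda u,v:(175+u/3,75+v/2.6); e=lambda u,v:(320+u/3.5,140+v/3.5)
def show(n,uv,z): X=on(p,uv,z); print(n,np.round(uv,1),(X*1000).round(1)); return X
TL=show("TL",d(105,28),.012); BL=show("BL",d(38,500),.012); BR=show("BR",d(493,577),.012); TR=show("TR",(383,123),.012)
s1=show("seam",e(208,30),.012); s2=show("seam",e(85,490),.012)
l1=show("Lrail near in",e(182,158),.034); l2=show("Lrail far in",e(362,206),.034)
r1=show("Rrail near in",e(110,386),.034); r2=show("Rrail far",e(195,405),.034)
pl=show("plunger tip",e(303,312),.034)
for a,b,n in [(TL,TR,"top"),(BL,BR,"bot"),(l1,l2,"lr"),(r1,r2,"rr"),(TL,BL,"left"),(s1,s2,"seam")]:
    v=b-a; print(n,np.degrees(np.arctan2(v[1],v[0])).round(2),np.linalg.norm(v).round(4))
```

```text
TL [210.   85.8] [ 462.1 -138.1   12. ]
BL [187.7 267.3] [ 416.9 -350.9   12. ]
BR [339.3 296.9] [ 610.8 -391.6   12. ]
TR [383 123] [ 655.4 -176.8   12. ]
seam [379.4 148.6] [ 652.9 -204.8   12. ]
seam [344.3 280. ] [ 616.6 -368.    12. ]
Lrail near in [372.  185.1] [ 642.5 -244.4   34. ]
Lrail far in [423.4 198.9] [ 701.8 -259.8   34. ]
Rrail near in [351.4 250.3] [ 621.8 -321.2   34. ]
Rrail far [375.7 255.7] [ 651.  -327.9   34. ]
plunger tip [406.6 229.1] [ 685.3 -295.3   34. ]
top -11.34 0.1971
bot -11.86 0.1982
lr -14.6 0.0613
rr -13.0 0.0299
left -102.0 0.2176
seam -102.53 0.1671
```

The board, rails, carrier and catch are clear: carrier centre at about (276,178), nose at about (312,205), rails ending at (372,185) and (351,250), orange catch at (389,264). I'll fit both poses.

```bash
cat >> h.py <<'E'
from scipy.optimize import least_squares
def T2(q,X):
    c,s=np.cos(q[2]),np.sin(q[2]); X=np.atleast_2d(X); return np.c_[q[0]+c*X[:,0]-s*X[:,1],q[1]+s*X[:,0]+c*X[:,1],X[:,2]]
# carrier top outline, sampled (carrier frame, local z=16mm)
OUT=np.array([(-50,-40),(-50,40),(44,40),(50,34),(50,-34),(44,-40),(34,-40),(34,-34),(12,-34),(12,-40)])/1000.
def bluemask(p):
    hsv=cv2.cvtColor(p["image"],cv2.COLOR_RGB2HSV)
    m=cv2.inRange(hsv,(105,120,50),(130,255,255)); n,l,st,ce=cv2.connectedComponentsWithStats(m)
    m=((l==1+np.argmax(st[1:,4]))*255).astype(np.uint8)
    cs,_=cv2.findContours(m,cv2.RETR_EXTERNAL,cv2.CHAIN_APPROX_SIMPLE); o=np.zeros_like(m); cv2.drawContours(o,[max(cs,key=cv2.contourArea)],-1,255,-1); return o
def render(p,q,z0=.012):
    o=np.zeros(p["image"].shape[:2],np.uint8)
    def poly(P): cv2.fillPoly(o,[np.round(P*16).astype(np.int32)],255,shift=4)
    t=proj(p,T2(q,np.c_[OUT,np.full(len(OUT),z0+.016)])); b=proj(p,T2(q,np.c_[OUT,np.full(len(OUT),z0+.001)]))
    poly(t); 
    for i in range(len(OUT)): j=(i+1)%len(OUT); poly(np.array([t[i],t[j],b[j],b[i]]))
    return o
def fitcar(p,q0,mask=None,valid=None):
    from scipy.optimize import minimize
    m=bluemask(p) if mask is None else mask
    f=lambda d:np.mean((cv2.GaussianBlur(render(p,q0+d*[.001,.001,.01]),(0,0),1.5)/255.-mb)[sl]**2)*1e3
    mb=cv2.GaussianBlur(m,(0,0),1.5)/255.; sl=slice(None) if valid is None else valid
    r=minimize(f,np.zeros(3),method="Nelder-Mead",options=dict(initial_simplex=np.array([[0,0,0],[4,0,0],[0,4,0],[0,0,6.]])))
    return np.array(q0)+r.x*[.001,.001,.01],r.fun
def rel(qd,qc):
    c,s=np.cos(qd[2]),np.sin(qd[2]); d=np.array(qc[:2])-qd[:2]; return np.array([c*d[0]+s*d[1],-s*d[0]+c*d[1],qc[2]-qd[2]])
E
python3 - <<'E'
from h import *
import pickle
p=pickle.load(open("w1.pkl","rb"))
d=lambda u,v:(175+u/3,75+v/2.6); e=lambda u,v:(320+u/3.5,140+v/3.5)
uv=np.array([d(105,28),d(38,500),d(493,577),(383,123),e(182,158),e(362,206),e(110,386),e(195,405)])
def res(q):
    M=np.array([(-.2,.11,.012),(-.2,-.11,.012),(0,-.11,.012),(0,.11,.012),(0,q[3],.034),(.062,q[3],.034),(0,-q[3],.034),(.03,-q[3],.034)])
    return (proj(p,T2(q,M))-uv).ravel()
r=least_squares(res,[.633,-.283,-.21,.0397]); print("dock",r.x.round(4),np.round(r.fun,1))
q,f=fitcar(p,[.534,-.239,-.47]); print("car",q.round(4),f); print("rel",rel(r.x,q).round(4))
im=p["image"].copy(); cs,_=cv2.findContours(render(p,q),0,1); cv2.drawContours(im,cs,-1,(255,255,0),1)
cv2.imwrite("pics/e.png",cv2.resize(im[110:250,200:360,::-1],None,fx=4,fy=4))
E
```

```text
dock [ 0.633  -0.2845 -0.2069  0.0393] [-2.2 -2.3 -1.7  0.1 -0.3  0.3  0.2 -0.  -1.3  1.5  0.1 -0.9  2.6  1.4
  2.7  1. ]
car [ 0.5341 -0.2393 -0.4748] 0.23581189726707677
rel [-0.1061  0.0239 -0.2679]
```

View pics/e.png

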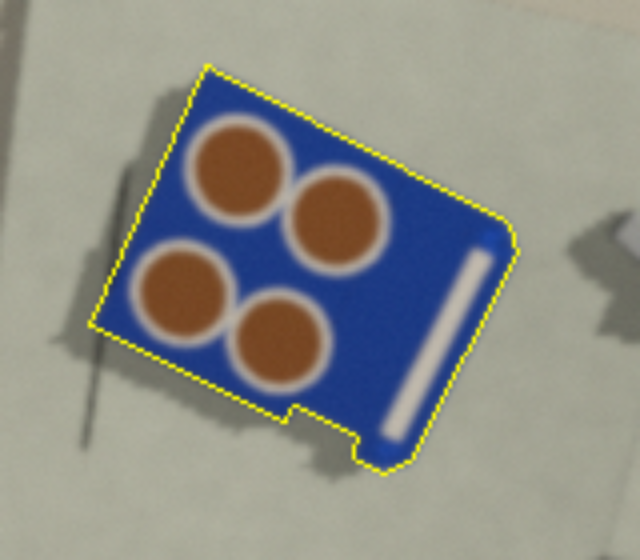

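The model outline (yellow) sits right on the carrier. Next I'll hover over it with the jaws across its width.

Call:
carry_out:
  rows:
    - [[0.9, -0.5, 0.4, -1.5, 0.137], [0.9, -0.5, 0.4, -1.5, 0.137], [0.9, -0.5, 0.4, -1.5, 0.137], [0.9, -0.5, 0.4, -1.5, 0.137], [0.9, -0.5, 0.4, -1.5, 0.137], [0.9, -0.5, 0.4, -1.5, 0.137], [0.9, -0.5, 0.3, -1.5, 0.137], [0.9, -0.6, 0.3, -1.5, 0.137], [0.9, 0, 0, 0, 0], [0.9, 0, 0, 0, 0], [0.9, 0, 0, 0, 0]]

```text
clock: 4.25
position: [0.5351, -0.2405, 0.1624]
ee_rot: [0.001, 0.854, 0.52, 0.001]
contact_force: [0.1, 0.2, 1.1]
width: 0.0812
```

Run:
```python
from h import *
from rig import cams,telemetry
import pickle
s=telemetry.get_state(); print(s["position"],s["ee_rot"],s["width"])
p=cams.get_image("wrist"); pickle.dump(p,open("w2.pkl","wb"))
im=p["image"].copy()
q,f=fitcar(p,[.534,-.239,-.475]); print(q,f)
cs,_=cv2.findContours(render(p,q),0,1); cv2.drawContours(im,cs,-1,(255,255,0),1)
cv2.imwrite("pics/f.png",im[:,:,::-1])
```

```text
[ 0.53507939 -0.24048406  0.16242546] [1.06514962e-03 8.54013793e-01 5.20248907e-01 6.17497984e-04] 0.08117657778580628
[ 0.53455884 -0.23897311 -0.48100428] 0.4906755114218891
```

View pics/f.png

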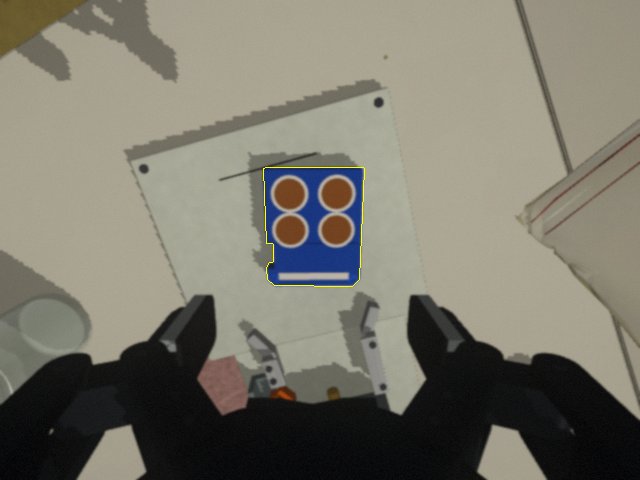

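Call:
carry_out:
  rows:
    - [[1, 0, 0.1, -2.5, 0], [1, 0, 0, -2.5, 0], [1, 0, 0, -2.5, 0], [1, 0, 0, -2.0, 0], [1, 0, 0, -1.0, 0], [1, 0, 0, 0, 0], [1, 0, 0, 0, 0], [1, 0, 0, 0, 0], [1, 0, 0, 0, 0]]

```text
clock: 5.2
position: [0.5348, -0.2394, 0.0575]
ee_rot: [0.001, 0.854, 0.521, 0.001]
contact_force: [0.8, -1.0, 0.3]
width: 0.0854
```

Run:
```python
from h import *
from rig import cams,telemetry
s=telemetry.get_state(); print(s["position"],s["ee_rot"],s["width"],s["contact_force"])
p=cams.get_image("wrist"); cv2.imwrite("pics/g.png",p["image"][:,:,::-1])
p=cams.get_image("scene"); cv2.imwrite("pics/g2.png",cv2.resize(p["image"][150:330,230:470,::-1],None,fx=3,fy=3,interpolation=cv2.INTER_CUBIC))
```

```text
[ 0.53480898 -0.23943714  0.0575067 ] [1.01842113e-03 8.53585660e-01 5.20951179e-01 5.93018600e-04] 0.08538276838117226 [ 0.8401445  -0.98292113  0.32830439]
```

View pics/g.png

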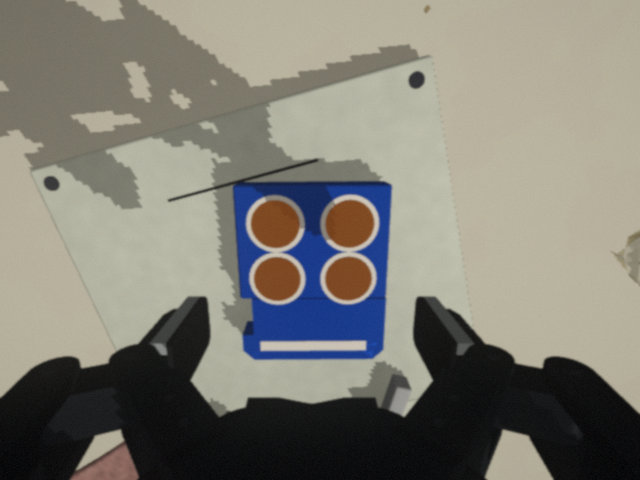

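View pics/g2.png

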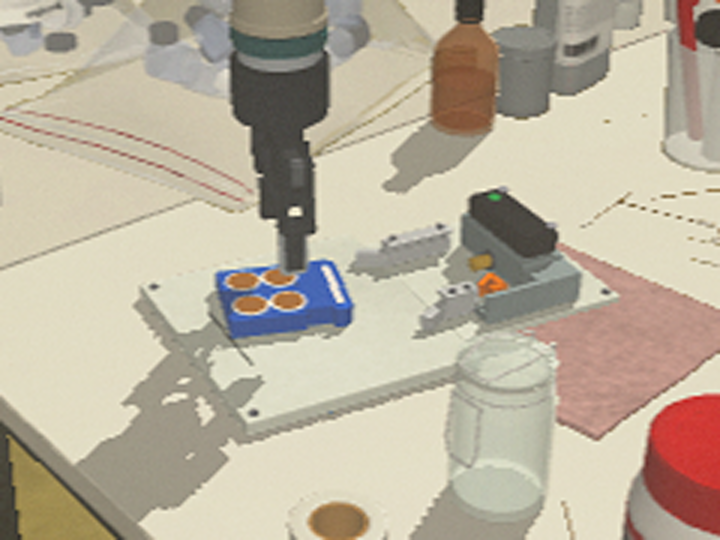

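The fingers straddle the carrier evenly (inner edges at columns 208 and 416, carrier centre at about 313). I'll go down slowly.

Call:
carry_out:
  rows:
    - [[1, 0, 0, -1.5, 0], [1, 0, 0, -1.5, 0], [1, 0, 0, -0.5, 0], [1, 0, 0, -0.4, 0], [1, 0, 0, -0.4, 0], [1, 0, 0, -0.2, 0], [1, 0, 0, 0, 0], [1, 0, 0, 0, 0]]

```text
clock: 6.1
position: [0.5342, -0.2391, 0.0116]
ee_rot: [0.0, 0.854, 0.521, 0.0]
contact_force: [0.3, -0.1, 0.2]
width: 0.0853
```

Run:
```python
from h import *
from rig import cams,telemetry
s=telemetry.get_state(); print(s["position"],s["width"],s["contact_force"])
p=cams.get_image("wrist"); cv2.imwrite("pics/h.png",p["image"][:,:,::-1])
```

```text
[ 0.53423486 -0.23911104  0.01163285] 0.08530556040970998 [ 0.33674418 -0.14346931  0.19489489]
```

View pics/h.png

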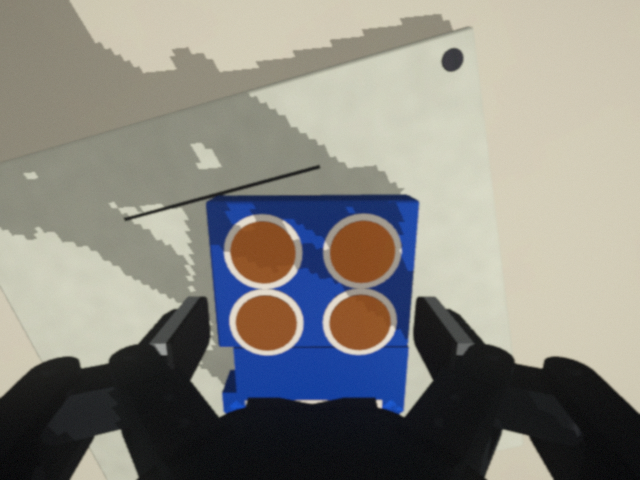

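The carrier sits between the pads with a small gap each side. Next: 6 mm lower, then narrow to about 81 mm to cage it without squeezing.

Call:
carry_out:
  force: 20
  rows:
    - [[1, 0, 0, -0.3, 0], [1, 0, 0, -0.3, 0], [1, 0, 0, 0, 0], [0.97, 0, 0, 0, 0], [0.94, 0, 0, 0, 0], [0.91, 0, 0, 0, 0], [0.89, 0, 0, 0, 0], [0.89, 0, 0, 0, 0]]

```text
clock: 6.95
position: [0.5342, -0.239, 0.0054]
ee_rot: [0.0, 0.854, 0.521, 0.0]
contact_force: [0.6, 0.9, 0.2]
width: 0.0804
```

Call:
carry_out:
  rows:
    - [[0.89, -0.06, -0.3, 0, 0.034], [0.89, -0.06, -0.3, 0, 0.034], [0.89, -0.06, -0.3, 0, 0.034], [0.89, -0.06, -0.3, 0, 0.034], [0.89, -0.06, -0.3, 0, 0.034], [0.89, -0.06, -0.3, 0, 0.034], [0.89, -0.06, -0.3, 0, 0.034], [0.89, -0.07, -0.24, 0, 0.03], [0.89, 0, 0, 0, 0], [0.89, 0, 0, 0, 0], [0.89, 0, 0, 0, 0]]

```text
clock: 8.05
position: [0.5292, -0.2625, 0.0054]
ee_rot: [0.0, 0.776, 0.63, -0.0]
contact_force: [-0.7, -0.8, -0.4]
width: 0.0811
```

Call:
carry_out:
  rows:
    - [[1, 0, 0, 0, 0], [1, 0, 0, 0, 0], [1, 0, 0, 0, 0], [1, 0, 0, 1, 0], [1, 0, 0, 2, 0], [1, 0, 0, 3, 0], [1, -0.5, 0.1, 3, 0], [1, -1, 0.2, 3, 0], [1, -1, 0.2, 3, 0], [1, 0, 0, 0, 0], [1, 0, 0, 0, 0], [1, 0, 0, 0, 0]]

```text
clock: 9.25
position: [0.5037, -0.257, 0.1546]
ee_rot: [-0.001, 0.776, 0.63, -0.0]
contact_force: [-0.6, -0.6, -0.0]
width: 0.0853
```

Run:
```python
from h import *
from rig import cams,telemetry
import pickle
s=telemetry.get_state(); print(s["position"],s["ee_rot"],s["width"])
p=cams.get_image("wrist"); pickle.dump(p,open("w3.pkl","wb"))
im=p["image"].copy()
q,f=fitcar(p,[.530,-.262,-.21]); print(q,f, rel([.633,-.2845,-.2069],q))
cs,_=cv2.findContours(render(p,q),0,1); cv2.drawContours(im,cs,-1,(255,255,0),1)
cv2.imwrite("pics/i.png",im[:,:,::-1])
```

```text
[ 0.50372618 -0.25702468  0.15459527] [-7.16658495e-04  7.76306819e-01  6.30354817e-01 -1.15952886e-04] 0.08531650308952496
[ 0.52861008 -0.26303363 -0.23986864] 0.5740955501890297 [-0.10657331 -0.00043597 -0.03296864]
```

View pics/i.png

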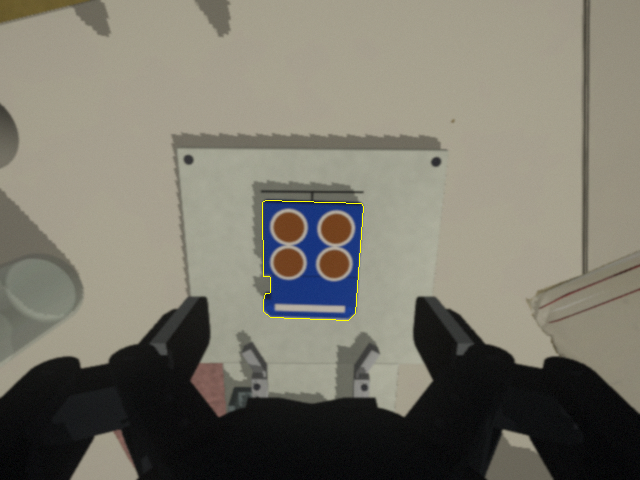

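The carrier is now nearly square (yaw −0.03 rad) and centred: it spans columns 263–363 and the board's printed centre tick is at column 313. I'll refit the dock from this view before pushing.

Run:
```python
from h import *
import pickle
p=pickle.load(open("w3.pkl","rb")); im=p["image"]
cv2.imwrite("pics/j.png",cv2.resize(im[320:420,215:415,::-1],None,fx=4,fy=4,interpolation=cv2.INTER_CUBIC))
cv2.imwrite("pics/j2.png",cv2.resize(im[130:380,165:460,::-1],None,fx=2.4,fy=2.4,interpolation=cv2.INTER_CUBIC))
o=im.copy()
q=[.633,-.2845,-.2069]
for P in [[(-.2,.11,.012),(-.2,-.11,.012),(0,-.11,.012),(0,.11,.012)],[(0,.0415,.034),(.062,.0415,.034)],[(0,-.0415,.034),(.03,-.0415,.034)],[(-.2,0,.012),(0.1,0,.012)]]:
    cv2.polylines(o,[np.round(proj(p,T2(q,np.array(P)))*16).astype(int)],len(P)==4,(255,0,0),1,cv2.LINE_AA,4)
cv2.imwrite("pics/j3.png",cv2.resize(o[130:420,165:460,::-1],None,fx=2,fy=2,interpolation=cv2.INTER_CUBIC))
```

```text
(no output)
```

View pics/j.png

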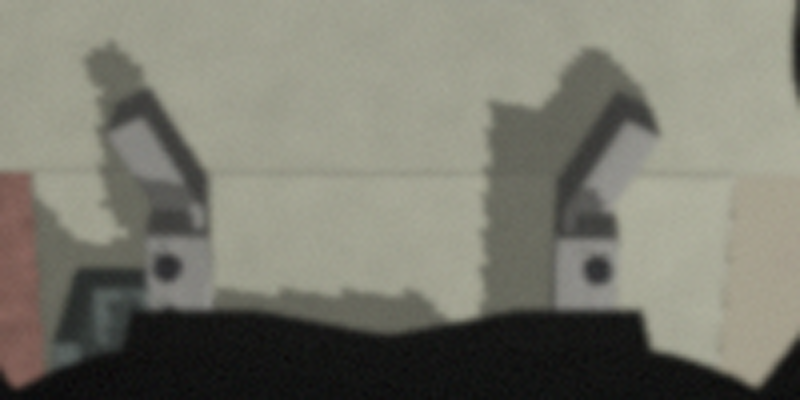

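View pics/j3.png

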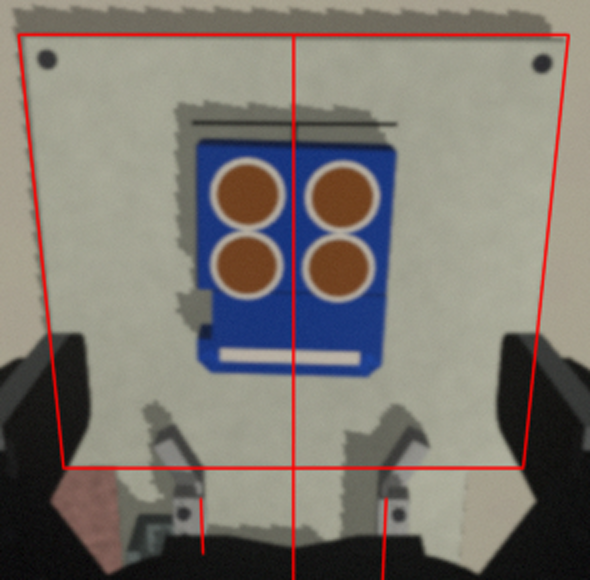

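The reprojected dock (red) matches the seam, tail edge and rails to within about 1 mm. The rails' middle falls at column 311 and the carrier is centred on it. Next the fingers go half-open behind the tail for a two-point push.

Call:
carry_out:
  rows:
    - [[0, -1.1, 0.24, 0, 0], [0, -1.1, 0.24, 0, 0], [0, -1.1, 0.24, 0, 0], [0, -1.2, 0.24, -1.5, -0.004], [0, 0, 0, -3, 0], [0, 0, 0, -3, 0], [0, 0, 0, -2.5, 0], [0, 0, 0, -1.5, 0], [0, 0, 0, -1.0, 0], [0, 0, 0, 0, 0], [0, 0, 0, 0, 0], [0, 0, 0, 0, 0]]

```text
clock: 10.5
position: [0.4597, -0.2483, 0.0313]
ee_rot: [0.001, 0.778, 0.629, 0.0]
contact_force: [0.6, 0.2, 0.6]
width: 0.0428
```

Run:
```python
from h import *
from rig import cams,telemetry
import pickle
s=telemetry.get_state(); print(s["position"],s["ee_rot"],s["width"],s["contact_force"])
p=cams.get_image("wrist"); cv2.imwrite("pics/k.png",p["image"][:,:,::-1])
p=cams.get_image("side"); cv2.imwrite("pics/k2.png",cv2.resize(p["image"][170:330,230:450,::-1],None,fx=3.5,fy=3.5,interpolation=cv2.INTER_CUBIC))
```

```text
[ 0.4597388  -0.24832151  0.03130989] [1.00165214e-03 7.77585614e-01 6.28776208e-01 2.97899569e-04] 0.042779527581037584 [0.59958755 0.22798859 0.60259711]
```

View pics/k.png

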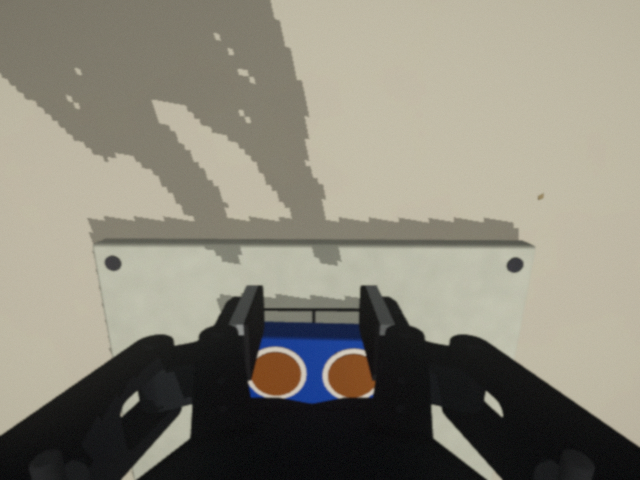

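View pics/k2.png

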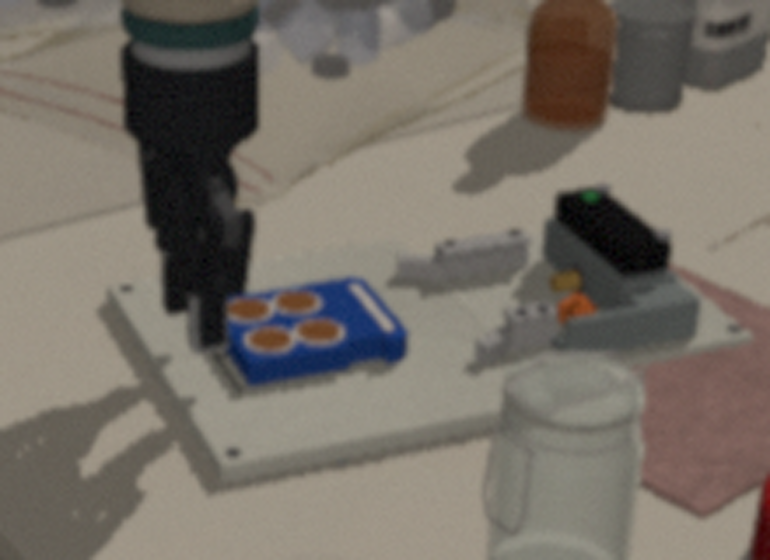

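The fingers hang just behind the tail edge. I'll back off another 6 mm for safety and lower to the board.

Call:
carry_out:
  rows:
    - [[0, -0.6, 0.12, 0, 0], [0, 0, 0, 0, 0], [0, 0, 0, -0.5, 0], [0, 0, 0, -0.5, 0], [0, 0, 0, -0.4, 0], [0, 0, 0, 0, 0], [0, 0, 0, 0, 0]]

```text
clock: 11.3
position: [0.4531, -0.2465, 0.016]
ee_rot: [-0.0, 0.778, 0.629, -0.0]
contact_force: [-0.3, 0.3, -0.0]
width: 0.0425
```

Run:
```python
from h import *
from rig import cams,telemetry
s=telemetry.get_state(); print(s["position"],s["width"],s["contact_force"], rel([.633,-.2847,-.211],[*s["position"][:2],0]))
p=cams.get_image("side"); cv2.imwrite("pics/l2.png",cv2.resize(p["image"][210:310,240:370,::-1],None,fx=5.5,fy=5.5,interpolation=cv2.INTER_CUBIC))
```

```text
[ 0.45306366 -0.24654688  0.01599053] 0.0424787894459469 [-0.32956032  0.33966685 -0.04128691] [-0.18393641 -0.00037852  0.211     ]
```

View pics/l2.png

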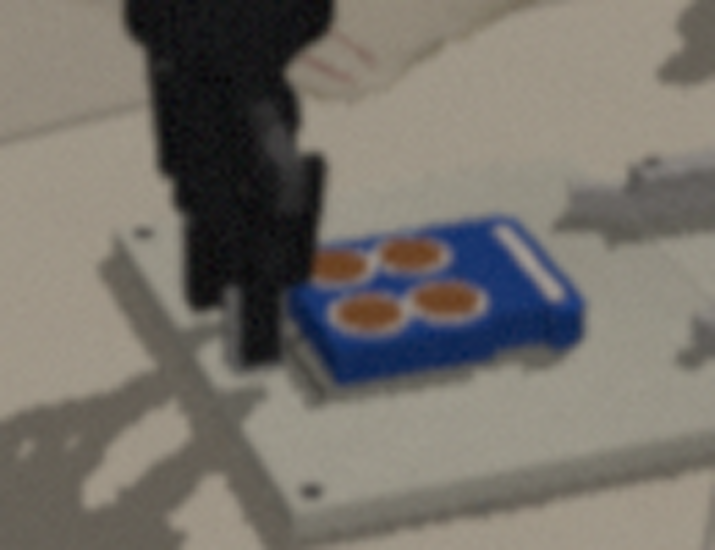

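Call:
carry_out:
  rows:
    - [[0, 0.39, -0.08, 0, 0], [0, 0.39, -0.08, 0, 0], [0, 0.39, -0.08, 0, 0], [0, 0.39, -0.08, 0, 0], [0, 0.39, -0.09, 0, 0], [0, 0.39, -0.08, 0, 0], [0, 0.39, -0.08, 0, 0], [0, 0.39, -0.09, 0, 0], [0, 0.39, -0.08, 0, 0], [0, 0.39, -0.08, 0, 0], [0, 0, 0, 0, 0], [0, 0, 0, 0, 0]]

```text
clock: 12.55
position: [0.4925, -0.2549, 0.0164]
ee_rot: [0.0, 0.778, 0.629, 0.0]
contact_force: [-0.0, -0.1, 0.2]
width: 0.0425
```

```bash
cat > look.py <<'E'
from h import *
from rig import cams,telemetry
import sys
s=telemetry.get_state(); D=[.633,-.2847,-.211]; t=rel(D,[*s["position"][:2],0]); f=s["contact_force"]
print("t",s["clock"],"tcp dock",t[:2].round(4),"z",s["position"][2].round(4),"F",f.round(1),"Fx",(f[0]*.978-f[1]*.209).round(1))
n=sys.argv[1]
for c in ["scene","side"]:
    p=cams.get_image(c)
    a=np.array(T2(D,np.array([[-.06,0,.02]])))
    u,v=proj(p,a)[0].astype(int)
    cr=p["image"][v-55:v+45,u-65:u+75,::-1]
    cv2.imwrite(f"pics/{n}_{c}.png",cv2.resize(cr,None,fx=5.5,fy=5.5,interpolation=cv2.INTER_CUBIC))
E
python3 look.py m
```

```text
t 12.55 tcp dock [-0.1437 -0.0003] z 0.0164 F [-0.  -0.1  0.2] Fx 0.0
```

View pics/m_scene.png

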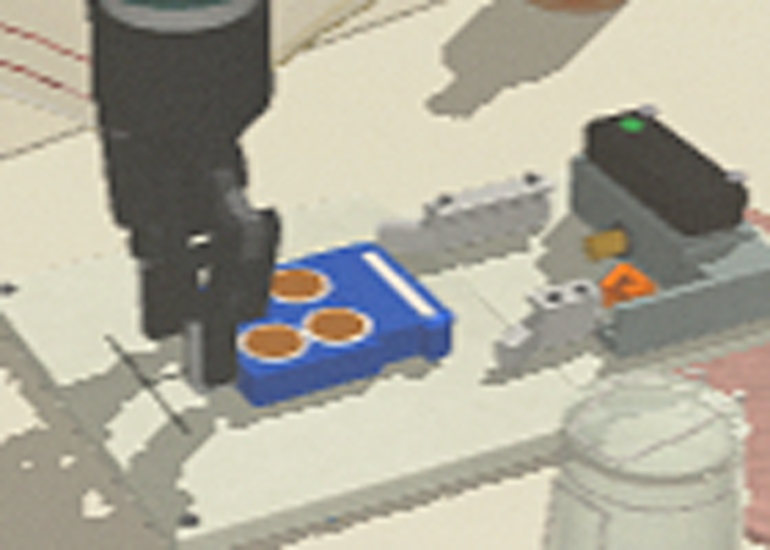

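The carrier slid forward with the fingers, and its nose is centred just ahead of the flares. Pushing on into the mouth.

Call:
carry_out:
  rows:
    - [[0, 0.29, -0.06, 0, 0], [0, 0.29, -0.06, 0, 0], [0, 0.29, -0.06, 0, 0], [0, 0.29, -0.07, 0, 0], [0, 0.29, -0.06, 0, 0], [0, 0.29, -0.06, 0, 0], [0, 0.29, -0.06, 0, 0], [0, 0.29, -0.07, 0, 0], [0, 0.29, -0.06, 0, 0], [0, 0.29, -0.06, 0, 0], [0, 0, 0, 0, 0], [0, 0, 0, 0, 0]]

```text
clock: 13.85
position: [0.5215, -0.2611, 0.0164]
ee_rot: [0.0, 0.778, 0.629, 0.0]
contact_force: [-0.7, -0.2, -0.0]
width: 0.0428
```

```bash
python3 look.py n
```

```text
t 13.85 tcp dock [-0.114  -0.0003] z 0.0164 F [-0.7 -0.2 -0. ] Fx -0.6
```

View pics/n_scene.png

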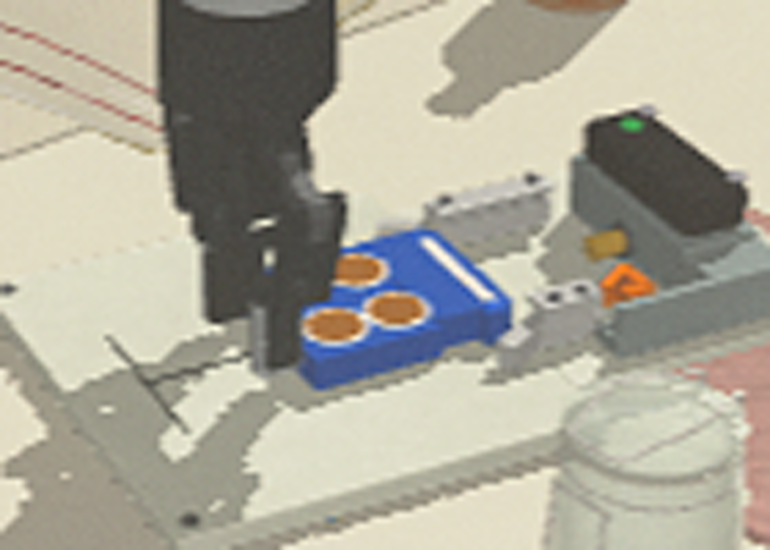

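The nose is between the flares and the force is near zero. Continuing slowly.

Call:
carry_out:
  rows:
    - [[0, 0.2, -0.04, 0, 0], [0, 0.2, -0.04, 0, 0], [0, 0.2, -0.05, 0, 0], [0, 0.2, -0.04, 0, 0], [0, 0.2, -0.04, 0, 0], [0, 0.2, -0.04, 0, 0], [0, 0, 0, 0, 0]]

```text
clock: 14.65
position: [0.5337, -0.2637, 0.0163]
ee_rot: [0.0, 0.778, 0.629, 0.0]
contact_force: [0.3, 0.5, 0.5]
width: 0.0425
```

Call:
carry_out:
  rows:
    - [[0, 0.2, -0.04, 0, 0], [0, 0.2, -0.04, 0, 0], [0, 0.2, -0.05, 0, 0], [0, 0.2, -0.04, 0, 0], [0, 0.2, -0.04, 0, 0], [0, 0.2, -0.04, 0, 0], [0, 0.2, -0.04, 0, 0], [0, 0, 0, 0, 0], [0, 0, 0, 0, 0]]

```text
clock: 15.55
position: [0.5475, -0.2665, 0.0164]
ee_rot: [0.0, 0.778, 0.629, 0.0]
contact_force: [-0.2, -1.0, -0.2]
width: 0.0428
```

```bash
python3 look.py o
```

```text
t 15.55 tcp dock [-0.0874 -0.0001] z 0.0164 F [-0.2 -1.  -0.2] Fx -0.0
```

View pics/o_scene.png

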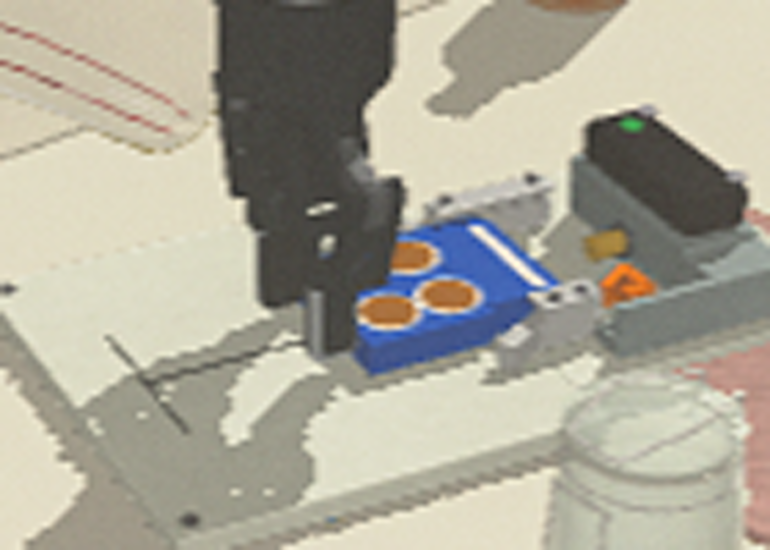

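The nose is between the rails (estimated 23 mm in) with no load. Continuing until resistance appears.

Call:
carry_out:
  rows:
    - [[0, 0.2, -0.04, 0, 0], [0, 0.2, -0.04, 0, 0], [0, 0.2, -0.05, 0, 0], [0, 0.2, -0.04, 0, 0], [0, 0.2, -0.04, 0, 0], [0, 0.2, -0.04, 0, 0], [0, 0.2, -0.05, 0, 0], [0, 0, 0, 0, 0]]

```text
clock: 16.45
position: [0.5617, -0.2696, 0.0163]
ee_rot: [0.0, 0.778, 0.629, 0.0]
contact_force: [0.1, -0.5, 0.6]
width: 0.0425
```

Call:
carry_out:
  rows:
    - [[0, 0.15, -0.03, 0, 0], [0, 0.15, -0.03, 0, 0], [0, 0.15, -0.04, 0, 0], [0, 0.15, -0.03, 0, 0], [0, 0.15, -0.03, 0, 0], [0, 0, 0, 0, 0]]

```text
clock: 17.05
position: [0.5691, -0.2712, 0.0163]
ee_rot: [0.0, 0.778, 0.629, 0.0]
contact_force: [0.1, 0.3, -0.7]
width: 0.0429
```

Call:
carry_out:
  rows:
    - [[0, 0.15, -0.03, 0, 0], [0, 0.15, -0.03, 0, 0], [0, 0.15, -0.03, 0, 0], [0, 0, 0, 0, 0]]

```text
clock: 17.45
position: [0.5735, -0.2721, 0.0163]
ee_rot: [0.0, 0.778, 0.629, 0.0]
contact_force: [0.3, 0.6, 0.7]
width: 0.0428
```

```bash
python3 look.py q
```

```text
t 17.45 tcp dock [-0.0608 -0.0001] z 0.0163 F [0.3 0.6 0.7] Fx 0.2
```

View pics/q_scene.png

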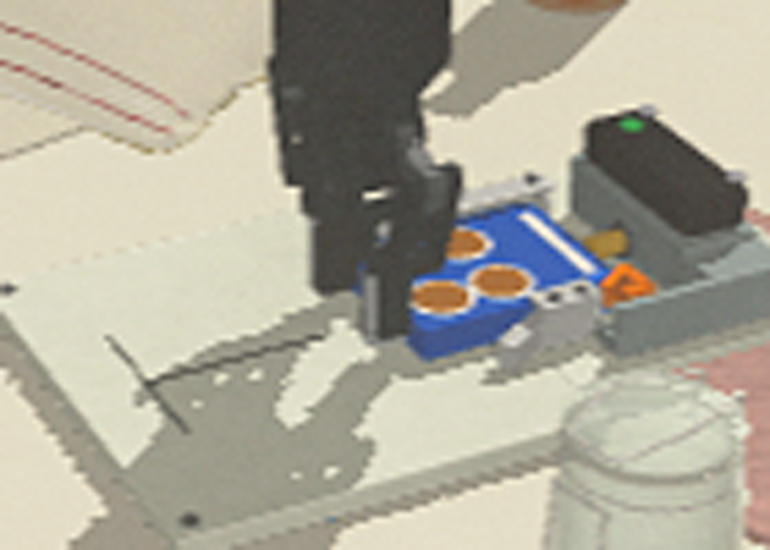

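The nose is just reaching the orange catch and the brass plunger. Now 1 mm rows in short calls, watching the force.

Call:
carry_out:
  rows:
    - [[0, 0.1, -0.02, 0, 0], [0, 0.1, -0.02, 0, 0], [0, 0.1, -0.02, 0, 0], [0, 0.1, -0.02, 0, 0], [0, 0, 0, 0, 0]]

```text
clock: 18.05
position: [0.5754, -0.2721, 0.016]
ee_rot: [-0.002, 0.777, 0.629, -0.001]
contact_force: [-4.9, 1.4, 2.6]
width: 0.0427
```

Call:
carry_out:
  rows:
    - [[0, 0.1, -0.02, 0, 0], [0, 0.1, -0.03, 0, 0], [0, 0.1, -0.02, 0, 0], [0, 0.1, -0.02, 0, 0], [0, 0, 0, 0, 0]]

```text
clock: 18.55
position: [0.5771, -0.2723, 0.0156]
ee_rot: [-0.004, 0.777, 0.629, -0.002]
contact_force: [-9.6, 1.1, 3.7]
width: 0.0426
```

Call:
carry_out:
  rows:
    - [[0, 0.1, -0.02, 0, 0], [0, 0.1, -0.02, 0, 0], [0, 0.1, -0.02, 0, 0], [0, 0, 0, 0, 0]]

```text
clock: 18.95
position: [0.5783, -0.2723, 0.0153]
ee_rot: [-0.006, 0.777, 0.629, -0.003]
contact_force: [-11.7, 2.0, 5.3]
width: 0.0426
```

```bash
python3 look.py r
```

```text
t 18.95 tcp dock [-0.0561  0.0006] z 0.0153 F [-11.7   2.    5.3] Fx -11.8
```

View pics/r_scene.png

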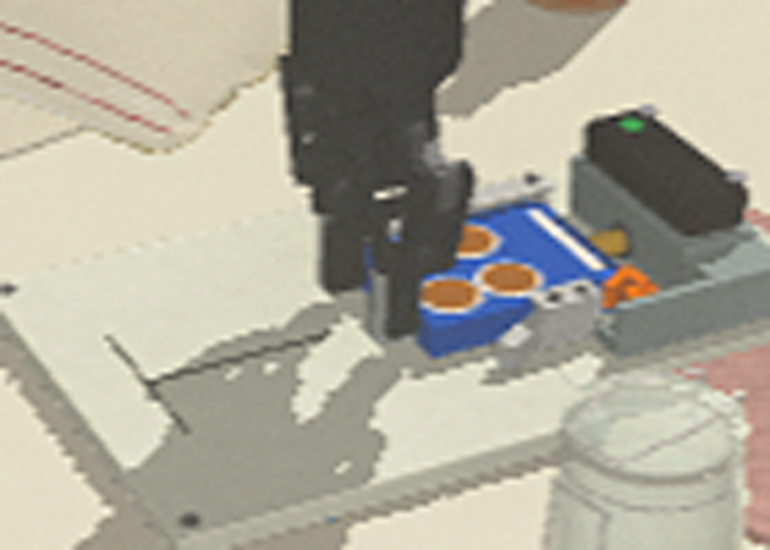

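The carrier is now on the catch's ramp (about 12 N). The arm gives about 2 N per mm, so I'll keep going in short steps.

Call:
carry_out:
  rows:
    - [[0, 0.1, -0.02, 0, 0], [0, 0.1, -0.03, 0, 0], [0, 0.1, -0.02, 0, 0], [0, 0, 0, 0, 0], [0, 0, 0, 0, 0]]

```text
clock: 19.55
position: [0.5845, -0.2739, 0.0154]
ee_rot: [-0.002, 0.778, 0.629, -0.001]
contact_force: [-4.1, 2.2, -0.5]
width: 0.0427
```

Call:
carry_out:
  rows:
    - [[0, 0.1, -0.02, 0, 0], [0, 0.1, -0.03, 0, 0], [0, 0.1, -0.02, 0, 0], [0, 0, 0, 0, 0], [0, 0, 0, 0, 0]]

```text
clock: 20.05
position: [0.5877, -0.2745, 0.0151]
ee_rot: [-0.003, 0.777, 0.629, -0.001]
contact_force: [-6.2, 2.1, -1.1]
width: 0.0429
```

```bash
python3 look.py s
```

```text
t 20.05 tcp dock [-0.0464  0.0005] z 0.0151 F [-6.2  2.1 -1.1] Fx -6.5
```

View pics/s_scene.png

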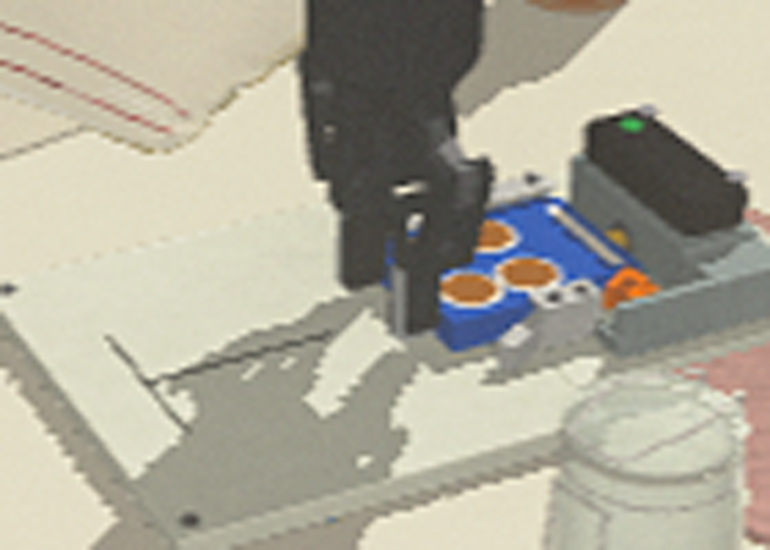

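View pics/s_side.png

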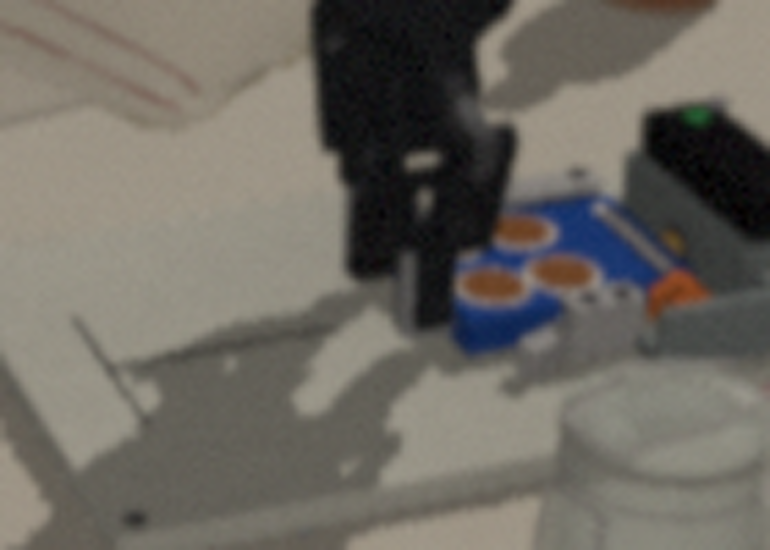

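The ramp is passed: force fell to about 6 N, the catch is held aside, and the carrier is compressing the plunger. Continuing.

Call:
carry_out:
  rows:
    - [[0, 0.1, -0.02, 0, 0], [0, 0.1, -0.03, 0, 0], [0, 0.1, -0.02, 0, 0], [0, 0, 0, 0, 0], [0, 0, 0, 0, 0]]

```text
clock: 20.65
position: [0.5903, -0.275, 0.015]
ee_rot: [-0.003, 0.777, 0.629, -0.002]
contact_force: [-6.6, 2.3, -0.5]
width: 0.0424
```

Call:
carry_out:
  rows:
    - [[0, 0.1, -0.02, 0, 0], [0, 0.1, -0.03, 0, 0], [0, 0.1, -0.02, 0, 0], [0, 0, 0, 0, 0], [0, 0, 0, 0, 0]]

```text
clock: 21.15
position: [0.5931, -0.2757, 0.0149]
ee_rot: [-0.003, 0.777, 0.629, -0.002]
contact_force: [-8.1, 2.0, -0.9]
width: 0.0428
```

```bash
python3 look.py t
```

```text
t 21.15 tcp dock [-0.0409  0.0005] z 0.0149 F [-8.1  2.  -0.9] Fx -8.4
```

View pics/t_scene.png

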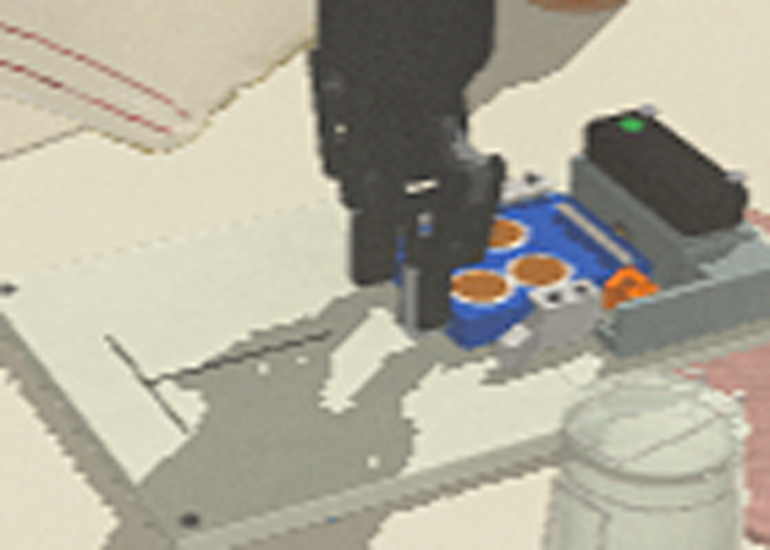

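Call:
carry_out:
  rows:
    - [[0, 0.1, -0.02, 0, 0], [0, 0.1, -0.02, 0, 0], [0, 0, 0, 0, 0], [0, 0, 0, 0, 0]]

```text
clock: 21.65
position: [0.597, -0.2766, 0.0156]
ee_rot: [-0.002, 0.778, 0.629, -0.0]
contact_force: [-4.4, 2.2, -1.2]
width: 0.0432
```

Call:
carry_out:
  rows:
    - [[0, 0.1, -0.02, 0, 0], [0, 0.1, -0.02, 0, 0], [0, 0, 0, 0, 0], [0, 0, 0, 0, 0]]

```text
clock: 22.05
position: [0.5985, -0.2768, 0.0155]
ee_rot: [-0.002, 0.778, 0.629, -0.001]
contact_force: [-5.8, 1.2, -1.3]
width: 0.0426
```

```bash
python3 look.py u
```

```text
t 22.05 tcp dock [-0.0354  0.0005] z 0.0155 F [-5.8  1.2 -1.3] Fx -5.9
```

View pics/u_scene.png

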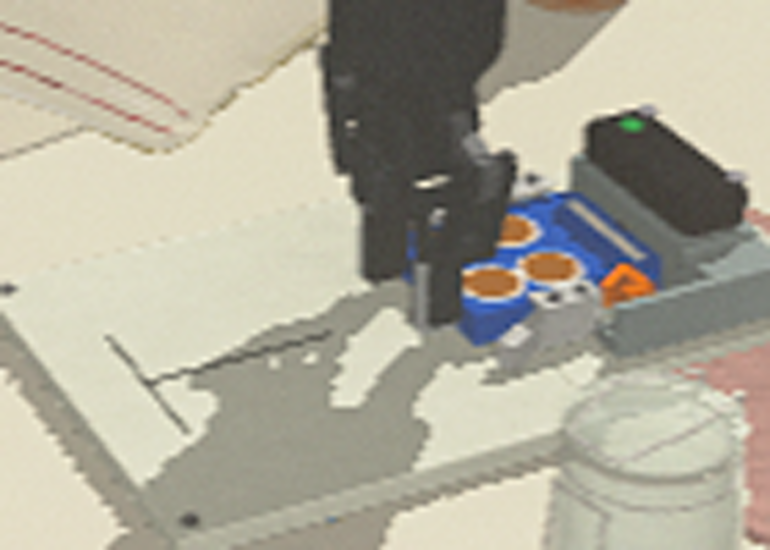

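The force dropped from 8 to 4 N and the orange catch is back to its original outline (column 605–655), now overlapping the carrier. So it has probably snapped. I'll push 2 mm more to be sure, then back off.

Call:
carry_out:
  rows:
    - [[0, 0.1, -0.02, 0, 0], [0, 0.1, -0.02, 0, 0], [0, 0, 0, 0, 0], [0, 0, 0, 0, 0]]

```text
clock: 22.55
position: [0.5986, -0.2767, 0.015]
ee_rot: [-0.004, 0.778, 0.629, -0.002]
contact_force: [-8.5, 2.3, -0.6]
width: 0.0427
```

Call:
carry_out:
  rows:
    - [[0, -0.2, 0.04, 0, 0], [0, -0.3, 0.06, 0, 0], [0, -0.4, 0.08, 0, 0], [0, -0.6, 0.13, 0, 0], [0, -1, 0.2, 0, 0], [0, -1, 0.2, 0, 0], [0, 0, 0, 0, 0], [0, 0, 0, 0, 0], [0, 0, 0, 0, 0]]

```text
clock: 23.45
position: [0.5677, -0.2715, 0.0166]
ee_rot: [0.001, 0.778, 0.629, 0.0]
contact_force: [1.3, -0.4, -0.2]
width: 0.0426
```

```bash
python3 look.py v
```

```text
t 23.45 tcp dock [-0.0666 -0.0007] z 0.0166 F [ 1.3 -0.4 -0.2] Fx 1.4
```

View pics/v_scene.png

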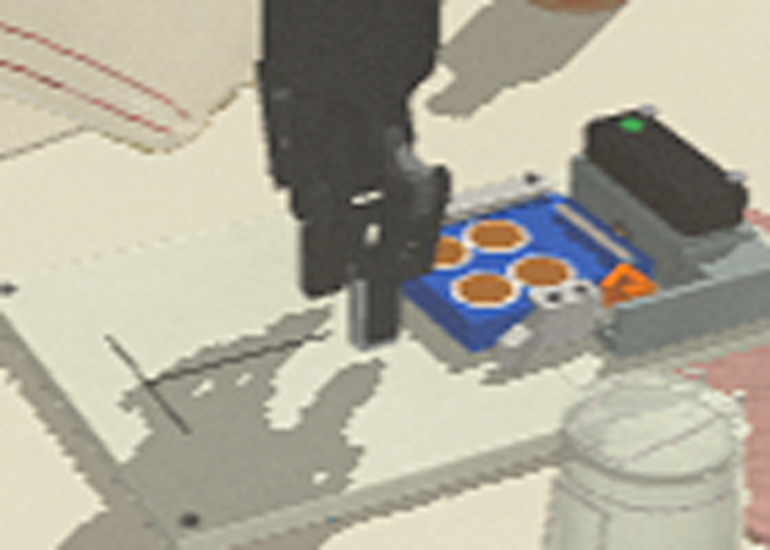

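Backed off: the carrier stays put and the catch sits in the notch. I'll lift clear and check from above.

Call:
carry_out:
  rows:
    - [[0, 0, 0, 1, 0], [0, 0, 0, 3, 0], [0, 0, 0, 4, 0], [0, 0, 0, 4, 0], [0, 0, 0, 4, 0], [0, 3, -0.5, 2, 0], [0, 4, -0.8, 0, 0], [0, 4, -0.8, 0, 0], [0, 3, -0.8, 0, 0], [0, 0, 0, 0, 0], [0, 0, 0, 0, 0], [0, 0, 0, 0, 0]]

```text
clock: 24.75
position: [0.7061, -0.2998, 0.1966]
ee_rot: [-0.0, 0.778, 0.629, -0.0]
contact_force: [-0.4, 0.0, -0.2]
width: 0.0424
```

Run:
```python
from h import *
from rig import cams,telemetry
import pickle
s=telemetry.get_state(); print(s["position"])
p=cams.get_image("wrist"); pickle.dump(p,open("w4.pkl","wb"))
D=[.633,-.2847,-.211]
q,f=fitcar(p,[*T2(D,np.array([[.022,0,0]]))[0][:2],-.211]); print(q,f); r=rel(D,q); print("rel",r,"nose",r[0]+.05*np.cos(r[2]),r[1]+.05*np.sin(r[2]))
im=p["image"].copy(); cv2.imwrite("pics/w.png",im[:,:,::-1])
cs,_=cv2.findContours(render(p,q),0,1); u,v=proj(p,T2(D,np.array([[.05,0,.02]])))[0].astype(int); print(u,v)
cv2.imwrite("pics/w2.png",cv2.resize(im[max(v-75,0):v+75,u-100:u+100,::-1],None,fx=4,fy=4,interpolation=cv2.INTER_CUBIC))
```

```text
[ 0.70609264 -0.29978833  0.19664965]
[ 0.651704   -0.29007919 -0.16635821] 0.5234100165801615
rel [ 0.01941579 -0.00134256  0.04464179] nose 0.06936597458601318 0.0008887844820579071
311 194
```

View pics/w.png

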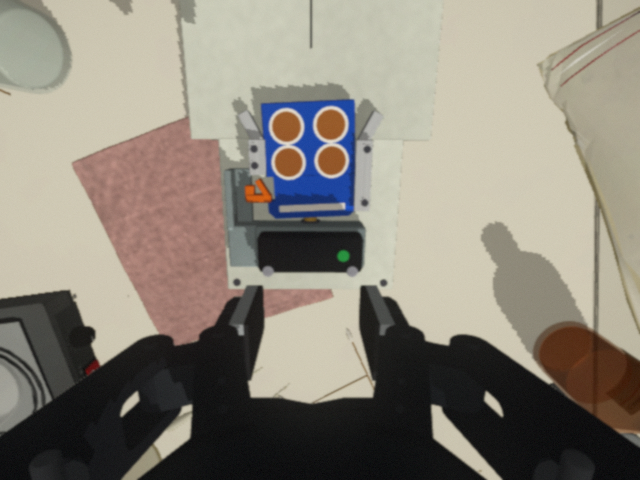

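View pics/w2.png

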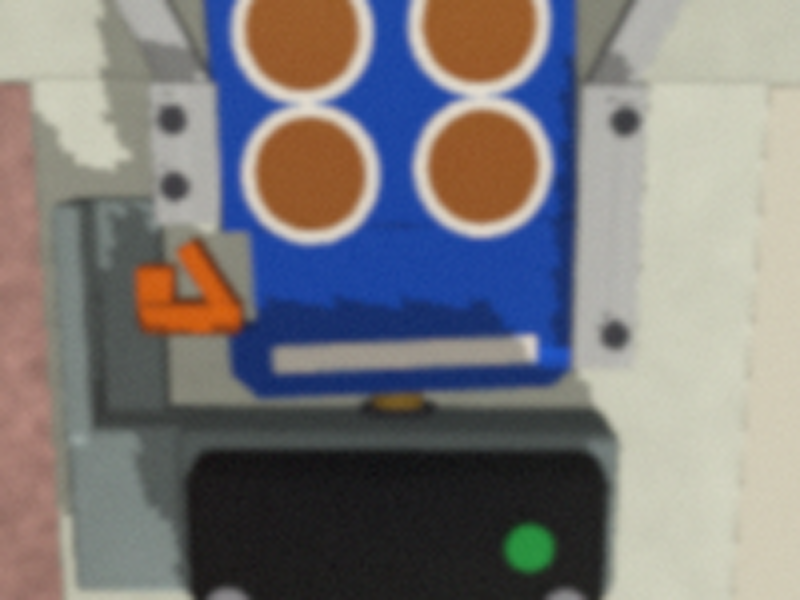

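From above, the catch tooth sits in the notch behind the shoulder, and the plunger at about (310,220) is pressed almost flush. The carrier looks twisted slightly left in its clearance, so I'll measure that against the dock in the same image.

Run:
```python
from h import *
import pickle
p=pickle.load(open("w4.pkl","rb")); im=p["image"]; g=cv2.cvtColor(im,cv2.COLOR_RGB2GRAY).astype(float); g=cv2.GaussianBlur(g,(0,0),1)
def fit(P,z):
    W=np.array([on(p,u,z)[:2] for u in P]); vx,vy,x0,y0=cv2.fitLine(W.astype(np.float32),cv2.DIST_HUBER,0,.001,.001).ravel()
    a=np.arctan2(vy,vx); r=((W-[x0,y0])@[-vy,vx]); return a,len(P),np.std(r)*1e3
def rowedge(c0,c1,r0,r1):  # near horizontal edge per column
    return [(c,r0+np.argmax(np.abs(np.gradient(g[r0:r1,c])))) for c in range(c0,c1)]
def coledge(r0,r1,c0,c1):
    return [(c0+np.argmax(np.abs(np.gradient(g[r,c0:c1]))),r) for r in range(r0,r1)]
# sides of loading board seam corners / board lower edge
n=lambda a:(a[0]+np.pi/2)%np.pi-np.pi/2
A=fit(coledge(10,135,425,450),.012); print("board +y edge",n(A),A)
A=fit(coledge(145,280,385,410),.012); print("rear board +y edge",n(A),A)
A=fit(rowedge(240,385,280,296),.012); print("rear end (+90)",(A[0]+np.pi)%np.pi-np.pi/2,A)
hsv=cv2.cvtColor(im,cv2.COLOR_RGB2HSV); m=bluemask(p)
L=[(np.where(m[r])[0].max()+.5,r) for r in range(106,135)]+[(np.where(m[r])[0].max()+.5,r) for r in range(145,200)]
A=fit(L,.028); print("car +y edge",n(A),A)
T=[(c,np.where(m[:,c])[0].min()) for c in range(270,350)]; A=fit(T,.028); print("tail (+90)",(A[0]+np.pi)%np.pi-np.pi/2,A)
w=cv2.inRange(im,(150,150,150),(255,255,255));
```

```text
board +y edge -0.190472 (np.float32(-0.19047204), 125, np.float64(1.5912006104414649))
rear board +y edge -0.22005618 (np.float32(-0.22005618), 135, np.float64(3.370706950509066))
rear end (+90) -0.20668423 (np.float32(1.3641124), 145, np.float64(2.2548610620304332))
car +y edge -0.19570935 (np.float32(-0.19570929), 84, np.float64(0.35693808757197326))
tail (+90) -0.17000973 (np.float32(1.4007868), 80, np.float64(0.22017739053766217))
```

Run:
```python
from h import *
from rig import cams,telemetry,finder,manip
D=[.633,-.2847,-.209]
p=cams.get_image("wrist"); q,f=fitcar(p,[.652,-.290,-.17]); r=rel(D,q); print("rel",r.round(4),"nose",np.round([r[0]+.05,r[1]+.05*r[2]],4))
p=cams.get_image("scene")
for t in ["clip_jar","tape_roll","pill_pot_1"]: print(t,[np.round(b["xy"]).tolist() for b in finder.boxes_of(p,t)[:2]])
cv2.imwrite("pics/z.png",cv2.resize(p["image"][190:350,270:450,::-1],None,fx=3.5,fy=3.5,interpolation=cv2.INTER_CUBIC))
print(telemetry.get_state()["clock"])
```

```text
rel [ 0.019  -0.0011  0.0508] nose [0.069  0.0015]
clip_jar [[395.0, 295.0], [333.0, 260.0]]
tape_roll []
pill_pot_1 [[203.0, 211.0]]
25.05
```

View pics/z.png

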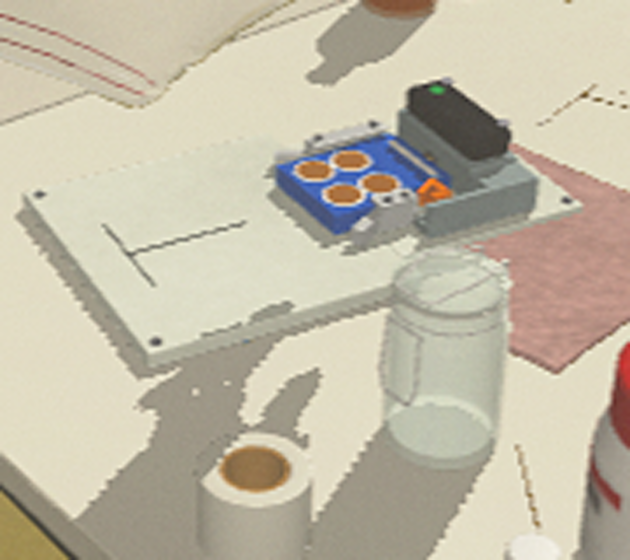

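The catch is still in the notch and the carrier hasn't moved between pictures (nose 69 mm in, 1.5 mm off centre). The measured yaw of 0.04–0.05 rad agrees with the most the 3 mm clearance over the 62 mm rail allows, 0.048, and is under the 0.06 limit. Jar and tape stand as before, so I'm handing in.

Run:
```python
from rig import manip
print(manip.sign_off())
```

```text
the job is handed in; nothing more can be done
None
```

The carrier is latched in the dock, and the job was handed in at about 25 s on the robot's clock. I centred and squared it with the open fingers around it, without squeezing. Then I pushed it in from behind with two half-open fingers. The highest push I read was about 12 N, on the catch's ramp. The force dropped from about 8 N to 4 N when the catch snapped back. I pushed it lightly on to the solid block, then backed off and lifted clear.

**Last checks:**
- **Catch and plunger:** the wrist picture from above shows the catch tooth in the notch and the plunger pressed almost flush. This is from the picture only; I had no direct joint reading.
- **Position:** the nose is about 69 mm in and 1–2 mm off the centre line, with the carrier at rest and the arm clear.
- **Yaw:** different edges gave about 0.01 to 0.05 rad. The lowest came from an edge partly hidden by the rail; the whole-outline fits gave 0.045 and 0.051. That is close to the 0.048 the channel clearance allows, and under the 0.06 limit, but with little margin.
- **Objects around the dock:** the last picture shows the jar and tape where they stood. The finder missed the tape and reported only one of the two pots in that picture. The arm never came near the pots.

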